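# Roll a pipe spool up the gutter to its stop

## Task

With the gripper's fingertips, gently push the bare steel pipe spool up its sloped gutter, over the crest and into the dip at the top, so that it rests against the orange end stop and does not roll back. Only push it: do not lift or carry it or knock it out of its gutter, and leave the blue spool at the bottom of the other gutter and everything else on the table where it is.

Things in the scene. Friction and masses are not known exactly. Their poses are not given: they have to be found in the camera images.
- rack: Fixed rack, 270 x 200 mm, with two like sloped gutters side by side, 88 mm wide inside, white floors, grey side walls 14 mm above the floor. Origin: on the table under the rack. x is level, along the gutters from low to high end; y across, to the left; z up. Gutter centre lines: y = +47 and -47 mm. The 8 mm thick base plate reaches to x = -127 mm.
- gutter: The sloping part, fixed to the rack. Origin: on the floor at the inner face of the low lip, midway between the gutters. x runs up the 8 degree slope, y across to the left, z square to the slope; a spool rolling on the slope has its centre at z = 25 mm. The slope is 165 mm long, from the lip to the crest.
- low_end (a point): Inner foot of the lip at the gutters' low end, midway between the gutters, on the floor: rack x = -105 mm, 22 mm above the table. The lip stands 8 mm above the floor and is 4 mm thick.
- crest (a point): Crest where the slope ends, midway between the gutters, on the floor: rack x = +58 mm, 45 mm above the table. Beyond it the floor falls at 8 degrees for 65 mm to the end stop.
- stop (a point): Foot of the orange end stop, midway between the gutters: rack x = +123 mm, 36 mm above the table. The stop is 30 mm high and square to the falling floor. A spool resting against it has its centre at rack x = +101 mm, 64 mm above the table.
- spool: Bare steel pipe spool to push: 38 mm tube, 80 mm long, a 50 mm flange 6 mm thick at each end, 0.2 to 0.4 kg. Origin: its centre; y its axis, lying across the gutter. Starts against the low lip of either gutter, its centre at rack x = -90 mm, 49 mm above the table. Rolls freely: let go before the crest it rolls back; past it, it rolls by itself to the stop.
- blue_spool: A blue plastic spool of the same size and axes, in the low end of the other gutter; it must stay there (bystander).
- clamp: Loose steel ring clamp, 66 mm across, 16 mm high, with a brass wing nut, on the table to the left of the rack (bystander). Origin: centre of the underside.
- cap: Loose steel end cap, 50 mm across, 14 mm high, on the table to the right of the rack (bystander). Origin: centre of the underside.
- beaker: Open glass beaker, 70 mm across, 90 mm high (bystander). Origin: centre of the underside.
- bottle: Amber bottle with a black cap, 60 mm across, 140 mm high (bystander). Origin: centre of the underside.
- wrench: Steel wrench, 170 mm long, flat on the table (bystander). Origin: underside, on its length.
- jar: White jar with a blue lid, 64 mm across, 80 mm high (bystander). Origin: centre of the underside.
Not all that is in view belongs to the job. What is shaped like the spool but red is not meant.

How it is judged:
By the outcome, as a careful person would: the job done as asked, in the order asked, and still so for the second after the job is handed in, with the robot touching nothing.
It also fails if it takes over 38 s, if anything falls off the work surface, if the arm or the gripper's body presses on something with over 40 N, if the wrist force passes 120 N, or if a joint passes its speed limit or range.

## Robot

A 6-joint arm with a two-finger parallel gripper is mounted at the origin on the work surface. World frame = base frame: x ahead of the robot, y to its left, z up, the work surface at z = 0. Lengths are in m, angles in degrees, forces in N, time in s.
With the tool pointing down it reaches from about 0.4 to 0.825 m from the base axis. Payload 7 kg.
Tool frame: the origin (TCP) lies midway between the tips of the shut fingers; the grasp point (between the pads) lies r.grasp_offset behind it (r.grasp_offset is the distance from the TCP to the grasp point, in m); x points along the fingers, z is the direction in which the jaws open and shut, and the axes are right-handed (so a half turn about x gives the same grasp; the last joint's range is limited). The gripper opens to 88 mm and grips with 3 to 60 N. Pads are 19 mm wide; open, the fingers measure 130 mm over their backs; the gripper's body (78 mm by 193 mm) begins 47 mm behind the grasp point.
Start: joints at [89.502, 20.546, 0.682, 0, -70.136, -16.507], TCP at [0.197, 0.645, 0.227] pointing down, gripper open.
Joint ranges: [-176.03, 176.03], [-82.01, 121.73], [-58.28, 71.71], [-173.87, 95.51], [-174.79, -0.11], [-173.66, 173.66]. Speed limits (degrees/s): [136.94, 136.94, 172.46, 180, 180, 180].

## Interface

Orientations are given as [roll, pitch, yaw] about the fixed x, y, z axes, in that order (R = Rz(yaw) Ry(pitch) Rx(roll)).
In Python, from plant import readout, vision, close_job, r gives the robot as it stands.
- The arm moves only by the shell command python3 -m handwheel 'ROWS' [OPENING] [FORCE]. ROWS is JSON, a list that holds one entry, the list of rows, each a list of 4 numbers: the shift along the world's x, y, z in units of 40 mm (1.0 is 40 mm), then the turn about the world's z in units of 5 degrees (1.0 is 5 degrees). In form: [[[tx, ty, tz, roll], ...]]. A call has 1 to 8 rows; each row shifts and turns the pose as measured when the row begins; what a row does not reach is not made up. A row lasts 1/10 s, in which the tool goes at most 50 mm and 8.59 degrees, less where a joint would pass 70% of its speed; a pose out of reach is approached as far as the arm can. A call is refused whole if a number of a shift passes 1 or a number of a turn 1, either way. A call with a gripper value outside its range is refused whole. OPENING is the finger opening in mm, from 0 to 87.6, set as the call begins (- or left out, the last holds). The fingers move at their own pace and stop on an object; FORCE is the grip in N (left out, the last holds). Time passes only in rows, so rows that do not move let the fingers close. It gives the time, the measured TCP pose, the force and the opening at its end, in the units of the state.
- readout.get_state(): the state, without advancing time (a new reading comes with each control period).
- vision.capture(name): name is "side" or "top"; returns the picture (480x640x3 uint8, blue, green, red); there is no depth.
- vision.get_calibration(name): a dict with "intrinsics" (3x3 intrinsics, pixels), "pose" (4x4, takes a point from camera to world coordinates). Camera axes: x right, y up, looking along -z (the intrinsics and any distortion apply to the point x, -y, -z); pixel columns grow to the right and rows downward; lengths in m; the calibration is good to about 2 mm. A picture is of the moment at which its call begins. get_calibration takes no time and is no camera call.
- close_job(): hands the job in, once; it reports no verdict.
The state is a dict: "time_s": time; "joints": joint angles; "qd": joint speeds; "joint_torque": joint torques, N m; "tcp_pos": TCP position; "eef_rot": TCP orientation; "contact_force": force on the tool from outside, world axes, zero at the start; "moment": the same for the moment, N m; "gripper_width": finger opening in m.
Only numpy, scipy, OpenCV 4.12 (cv2) and the standard library are available. Lean on these libraries where they do the work, as an engineer would, in place of code of your own. Each camera call takes 0.05 s, during which the arm holds its last target.

## Working session

There is one attempt and no reset: what is moved stays moved. The work goes in short steps, Python scripts to look and compute and a shell command to move; the robot and the scene stay as the last step left them, time stands still between calls to the robot, and variables do not carry over. Pictures are saved under pics/ and viewed, and the job is handed in when it is done.

```bash
ls; mkdir -p pics; python3 - <<'E'
from plant import readout, vision, r
import cv2
s=readout.get_state()
for k in("time_s","tcp_pos","eef_rot","contact_force","gripper_width"):print(k,s[k])
print(r.grasp_offset)
for n in("side","top"):
    cv2.imwrite(f"pics/{n}0.png",vision.capture(n)); c=vision.get_calibration(n);print(n,c)
E
```

```text
pics
time_s 0.0
tcp_pos [0.19728277 0.64500439 0.22562725]
eef_rot [   5.22961913   89.90379021 -101.78012363]
contact_force [-0.40418435 -0.24635094  0.55566457]
gripper_width 0.08731312541977777
0.0188
side {'intrinsics': array([[512.58612685,   0.        , 320.86748426],
       [  0.        , 512.58612685, 237.45003675],
       [  0.        ,   0.        ,   1.        ]]), 'pose': array([[ 0.87076696,  0.32340679, -0.37036866,  0.07707293],
       [-0.49139521,  0.54604489, -0.67850256, -0.86955131],
       [-0.01719442,  0.772815  ,  0.6343984 ,  0.87198911],
       [ 0.        ,  0.        ,  0.        ,  1.        ]])}
top {'intrinsics': array([[580.57123418,   0.        , 313.85409258],
       [  0.        , 580.57123418, 243.21591575],
       [  0.        ,   0.        ,   1.        ]]), 'pose': array([[ 0.01616648,  0.99682639, -0.07794734,  0.45604271],
       [-0.99963518,  0.01442653, -0.02283392, -0.03564381],
       [-0.02163694,  0.07828805,  0.99669595,  1.48764926],
       [ 0.        ,  0.        ,  0.        ,  1.        ]])}
```

View pics/side0.png

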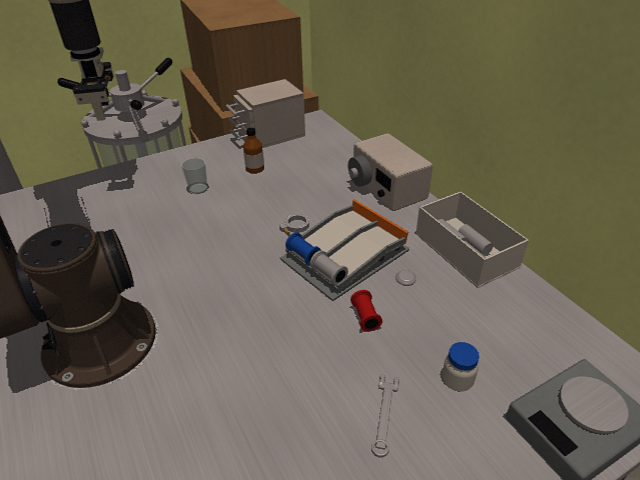

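View pics/top0.png

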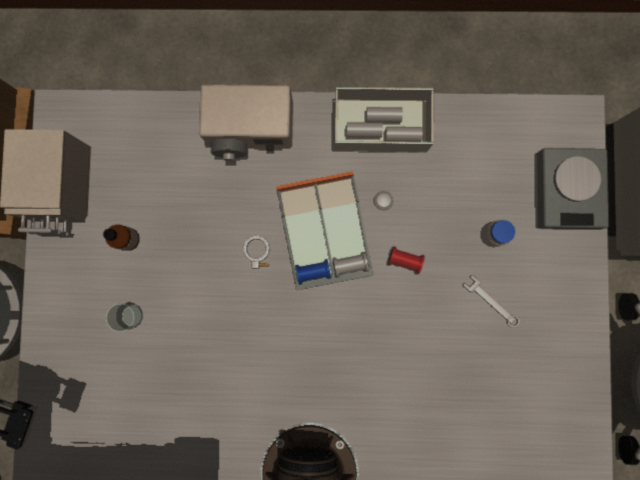

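The top view shows the rack at about (325,230), low end towards the robot. Candidates for the spool: grey at top (350,265), in the right gutter; blue at (313,272), in the left gutter; red at (407,260), on the table; and plain grey tubes in the tray at (385,125). Only the one at (350,265) is bare steel, flanged and in a gutter. I'll confirm this in one enlarged crop.

```bash
cat > h.py <<'E'
import numpy as np,cv2
from plant import vision
def ray(n,uv):
    c=vision.get_calibration(n);K=c["intrinsics"];P=c["pose"]
    d=np.linalg.inv(K)@np.array([uv[0],uv[1],1.]);d=np.array([d[0],-d[1],-d[2]])
    return P[:3,3],P[:3,:3]@d
def plane(n,uv,z):
    o,d=ray(n,uv);return o+d*(z-o[2])/d[2]
def proj(n,p):
    c=vision.get_calibration(n);K=c["intrinsics"];P=c["pose"]
    q=P[:3,:3].T@(np.asarray(p)-P[:3,3]);q=K@np.array([q[0],-q[1],-q[2]]);return q[:2]/q[2]
def tri(a,b):
    o1,d1=ray("top",a);o2,d2=ray("side",b)
    t=np.linalg.lstsq(np.c_[d1,-d2],o2-o1,rcond=None)[0]
    p,q=o1+t[0]*d1,o2+t[1]*d2
    return (p+q)/2,np.linalg.norm(p-q)
E
python3 - <<'E'
import cv2,numpy as np
t=cv2.imread("pics/top0.png");s=cv2.imread("pics/side0.png")
a=cv2.resize(t[165:295,255:405],None,fx=4,fy=4,interpolation=2);b=cv2.resize(s[195:300,270:415],None,fx=5,fy=5,interpolation=2)
cv2.imwrite("pics/c1.png",a);cv2.imwrite("pics/c2.png",b)
hsv=cv2.cvtColor(t,cv2.COLOR_BGR2HSV)
m=cv2.inRange(hsv,(3,150,80),(18,255,255));m[:165]=0;m[200:]=0;m[:,:265]=0;m[:,365:]=0
ys,xs=np.nonzero(m);print(xs.min(),xs.max(),len(xs));print(cv2.boxPoints(cv2.minAreaRect(np.c_[xs,ys].astype(np.float32))))
m=cv2.inRange(hsv,(105,150,40),(130,255,255));m[:255]=0;m[:,:290]=0;m[:,335:]=0
ys,xs=np.nonzero(m);print(cv2.minAreaRect(np.c_[xs,ys].astype(np.float32)))
E
```

```text
277 352 295
[[276.65387 186.26923]
 [351.8462  171.23077]
 [352.7693  175.84616]
 [277.57697 190.88461]]
((312.6585388183594, 271.0731506347656), (16.482955932617188, 31.149991989135742), 77.90524291992188)
```

View pics/c1.png

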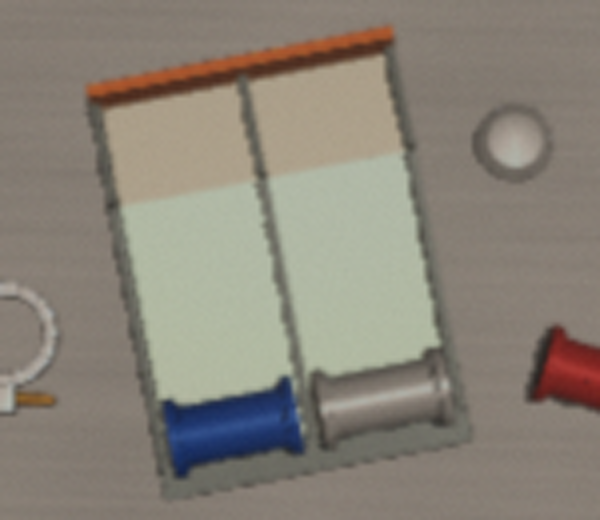

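View pics/c2.png

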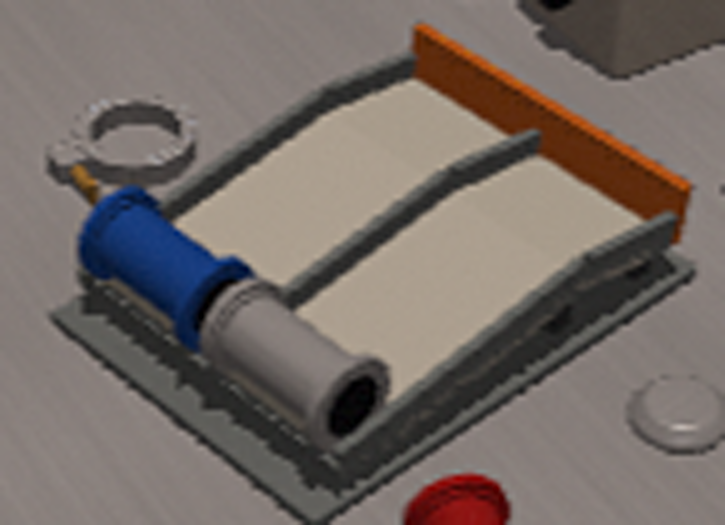

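The crop confirms it: a bare steel flanged spool lies in the right gutter (y=-47), blue in the left. Next, the rack pose from corners.

```bash
cat > fit.py <<'E'
import numpy as np
from h import *
from scipy.optimize import least_squares
T=lambda x,y:((x+.5)/4-.5+255,(y+.5)/4-.5+165)
S=lambda x,y:((x+.5)/5-.5+270,(y+.5)/5-.5+195)
# (view, px, rack pt)
L=[("top",T(163,497),(-.127,.1,.008)),("top",T(471,437),(-.127,-.1,.008)),
("side",S(50,317),(-.127,.1,.008)),("side",S(318,522),(-.127,-.1,.008)),
("top",T(256,178),(.058,0,.059)),("top",T(122,203),(.058,.091,.045)),("top",T(409,152),(.058,-.091,.045)),
]
W=[plane(v,p,q[2]) for v,p,q in L]
f=lambda s:np.array([ (s[0]+np.cos(s[2])*q[0]-np.sin(s[2])*q[1]-w[0], s[1]+np.sin(s[2])*q[0]+np.cos(s[2])*q[1]-w[1]) for w,(v,p,q) in zip(W,L)])
o=least_squares(lambda s:f(s).ravel(),[.5,0,.1]);s=o.x
print(s,np.degrees(s[2]));print(np.round(f(s)*1000,1))
R=np.array([[np.cos(s[2]),-np.sin(s[2])],[np.sin(s[2]),np.cos(s[2])]])
for x in(-.13,-.09,.058,.101):print(x,s[:2]+R@[x,-.047])
np.save("rack.npy",s)
# spool check
for z,p in((.068,T(380,398)),):print("spool top px",plane("top",p,z),"exp",s[:2]+R@[-.09,-.047])
for c in((-.09,-.047,.049),(.101,-.047,.064)):
    w=np.r_[s[:2]+R@c[:2],c[2]];print(proj("top",w),proj("side",w))
E
python3 fit.py
```

```text
[ 0.59802163 -0.02977469  0.21386324] 12.253460941378558
[[-1.9 -2.4]
 [-0.6 -2.7]
 [ 1.8  4.7]
 [-0.5  1.3]
 [ 2.  -4.1]
 [-2.4  0.9]
 [ 1.7  2.2]]
-0.13 [ 0.48095837 -0.10329472]
-0.09 [ 0.52004711 -0.09480525]
0.058 [ 0.66467541 -0.06339422]
0.101 [ 0.7066958  -0.05426804]
spool top px [ 0.51709692 -0.09135534  0.068     ] exp [ 0.52004711 -0.09480525]
[350.72809763 263.28049763] [328.97675957 266.93680622]
[335.44216781 187.44852123] [384.60630816 227.82952245]
```

```bash
python3 - <<'E'
from scipy.spatial.transform import Rotation as R
import numpy as np
from plant import readout
s=readout.get_state()
M=R.from_euler("xyz",s["eef_rot"],degrees=True).as_matrix();print(M.round(3),np.degrees(np.arctan2(M[1,2],M[0,2])))
E
python3 -m handwheel '[[[1,-0.9,0,0],[1,-0.9,0,0],[1,-0.9,0,0],[1,-0.9,0,0],[1,-0.9,0,0],[1,-0.9,0,0]]]' 8 10
```

```text
[[-0.     0.956 -0.293]
 [-0.001 -0.293 -0.956]
 [-1.     0.     0.001]] -107.01295723503198
time_s: 0.7
tcp_pos: [0.4197, 0.4413, 0.2219]
eef_rot: [-3.0, 89.6, -109.4]
contact_force: [1.2, 0.6, 1.1]
gripper_width: 0.0454
```

```bash
python3 -m handwheel '[[[0.3,-1,0,1],[0.3,-1,0,1],[0.2,-1,0,1],[0,-1,0,1],[0,-1,0,1],[0,-1,0,0.8]]]'
python3 -m handwheel '[[[0,-1,0,0],[0,-1,0,0],[0,-1,0,0],[0,-1,0,0],[0,-1,0,0],[0,-1,0,0],[0,-0.8,0,0],[0,0,0,0]]]'
python3 - <<'E'
from scipy.spatial.transform import Rotation as R
import numpy as np
from plant import readout
s=readout.get_state()
M=R.from_euler("xyz",s["eef_rot"],degrees=True).as_matrix();print(M[:,0].round(3),np.degrees(np.arctan2(M[1,2],M[0,2])),s["tcp_pos"],s["gripper_width"])
E
```

```text
time_s: 1.3
tcp_pos: [0.4551, 0.1899, 0.2183]
eef_rot: [-16.7, 89.3, -93.3]
contact_force: [1.6, 0.2, 0.4]
gripper_width: 0.0084
time_s: 2.1
tcp_pos: [0.4502, -0.0969, 0.2175]
eef_rot: [-24.0, 89.3, -100.6]
contact_force: [0.7, 0.7, -0.8]
gripper_width: 0.0078
[-0.002 -0.012 -1.   ] -76.57039281549079 [ 0.45022402 -0.09685098  0.21751195] 0.007792215478159035
```

```bash
python3 -m handwheel '[[[0.28,-0.25,0,-0.25],[0,0,-0.9,0],[0,0,-0.9,0],[0,0,-0.9,0],[0,0,-0.9,0],[0,0,-0.3,0],[0,0,0,0]]]'
python3 - <<'E'
from h import *
from plant import readout
for n,(a,b,c,d) in dict(top=(165,295,255,405),side=(170,300,230,400)).items():
    i=vision.capture(n);cv2.imwrite(f"pics/{n}1.png",cv2.resize(i[a:b,c:d],None,fx=4,fy=4,interpolation=2))
s=readout.get_state();p=s["tcp_pos"];print(p);k=np.load("rack.npy");c,q=np.cos(k[2]),np.sin(k[2]);d=p[:2]-k[:2];print(c*d[0]+q*d[1],-q*d[0]+c*d[1],s["contact_force"])
E
```

```text
time_s: 2.8
tcp_pos: [0.4612, -0.1069, 0.057]
eef_rot: [-7.4, 89.4, -85.5]
contact_force: [0.6, 0.2, 0.5]
gripper_width: 0.0079
[ 0.46244717 -0.10680525  0.05882757]
-0.14883454768922694 -0.046501794356197494 [-0.17880232  0.53585884  0.44430074]
```

View pics/top1.png

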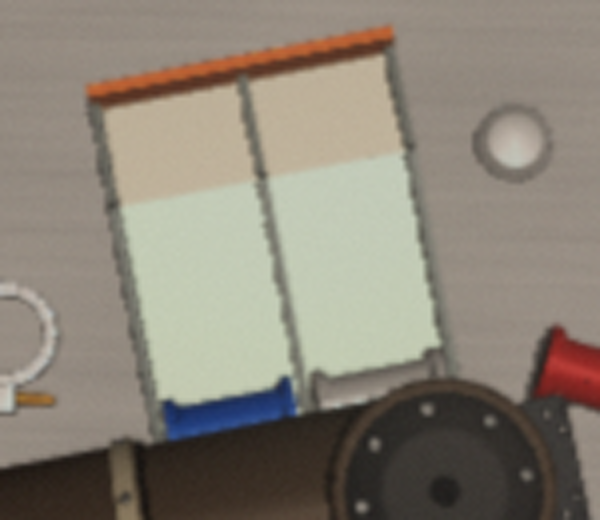

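View pics/side1.png

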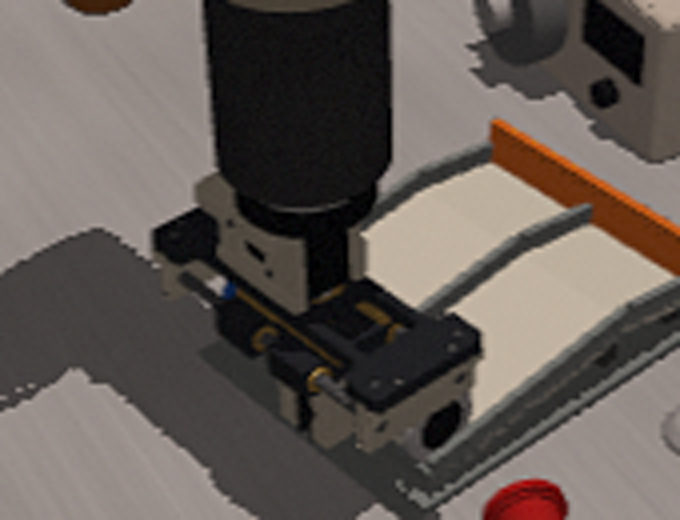

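```bash
cat > st.py <<'E'
from h import *
from plant import readout
s=readout.get_state();p=s["tcp_pos"];k=np.load("rack.npy");c,q=np.cos(k[2]),np.sin(k[2]);d=p[:2]-k[:2];print("t",s["time_s"],"rack x,y,z mm",np.round(1000*np.array([c*d[0]+q*d[1],-q*d[0]+c*d[1],p[2]]),1),"F",np.round(s["contact_force"],1))
E
python3 -m handwheel '[[[0,0,-0.38,0],[0,0,0,0],[0.15,0.03,0,0],[0.15,0.03,0,0],[0.15,0.03,0,0]]]';python3 st.py
```

```text
time_s: 3.4
tcp_pos: [0.4858, -0.1019, 0.0494]
eef_rot: [44.1, 89.1, -33.9]
contact_force: [0.5, -0.4, -0.1]
gripper_width: 0.0083
t 3.4 rack x,y,z mm [-125.   -46.6   49.4] F [ 0.5 -0.4 -0.1]
```

```bash
python3 -m handwheel '[[[0,0,-0.2,0],[0,0,0,0]]]';python3 st.py; python3 -m handwheel '[[[0.1,0.02,0,0],[0.1,0.02,0,0],[0,0,0,0]]]';python3 st.py
```

```text
time_s: 3.6
tcp_pos: [0.4878, -0.1015, 0.0418]
eef_rot: [49.5, 88.9, -28.5]
contact_force: [-0.5, 0.1, -0.3]
gripper_width: 0.008
t 3.6 rack x,y,z mm [-122.9  -46.7   41.8] F [-0.5  0.1 -0.3]
time_s: 3.9
tcp_pos: [0.4955, -0.1, 0.0414]
eef_rot: [44.9, 89.0, -33.0]
contact_force: [1.0, -1.2, -0.4]
gripper_width: 0.0079
t 3.9 rack x,y,z mm [-115.1  -46.9   41.4] F [ 1.  -1.2 -0.4]
```

```bash
python3 -m handwheel '[[[0.12,0.026,0.02,0],[0.12,0.026,0.02,0],[0.12,0.026,0.02,0],[0.12,0.026,0.02,0],[0.12,0.026,0.02,0],[0.12,0.026,0.02,0]]]';python3 st.py
python3 - <<'E'
from h import *
i=vision.capture("side");j=vision.capture("top")
cv2.imwrite("pics/s2.png",np.hstack([cv2.resize(x,None,fx=3,fy=3,interpolation=2) for x in(i[180:300,270:400],j[175:295,265:400])]))
E
```

```text
time_s: 4.5
tcp_pos: [0.5257, -0.0935, 0.0466]
eef_rot: [41.5, 89.1, -36.5]
contact_force: [-1.1, -0.5, 0.4]
gripper_width: 0.0081
t 4.5 rack x,y,z mm [-84.2 -47.   46.6] F [-1.1 -0.5  0.4]
```

View pics/s2.png

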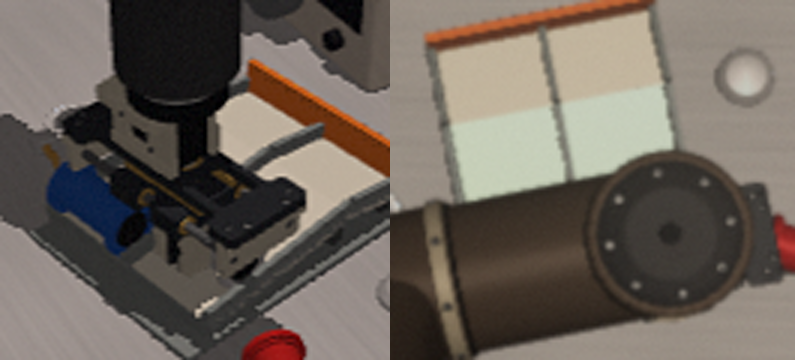

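```bash
python3 -m handwheel '[[[0.14,0.03,0.02,0],[0.14,0.03,0.02,0],[0.14,0.03,0.02,0],[0.14,0.03,0.02,0],[0.14,0.03,0.02,0],[0.14,0.03,0.02,0],[0.14,0.03,0.02,0],[0.14,0.03,0.02,0]]]';python3 st.py
python3 - <<'E'
from h import *
i=vision.capture("side");j=vision.capture("top")
cv2.imwrite("pics/s3.png",np.hstack([cv2.resize(x,None,fx=3,fy=3,interpolation=2) for x in(i[180:300,270:400],j[175:295,265:400])]))
E
```

```text
time_s: 5.4
tcp_pos: [0.574, -0.0832, 0.0533]
eef_rot: [40.9, 89.1, -37.1]
contact_force: [-0.9, -1.2, 0.1]
gripper_width: 0.0078
t 5.4 rack x,y,z mm [-34.8 -47.1  53.3] F [-0.9 -1.2  0.1]
```

View pics/s3.png

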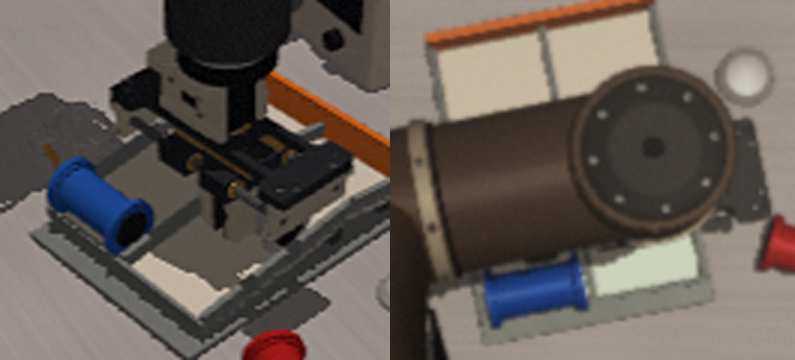

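```bash
python3 -m handwheel '[[[0.12,0.026,0.018,0],[0.12,0.026,0.018,0],[0.12,0.026,0.018,0],[0.12,0.026,0.018,0],[0.12,0.026,0.018,0],[0.12,0.026,0.018,0],[0.12,0.026,0.018,0],[0.12,0.026,0.018,0]]]';python3 st.py
python3 -m handwheel '[[[0.1,0.022,0.014,0],[0.1,0.022,0.014,0],[0.1,0.022,0.014,0],[0.1,0.022,0.008,0],[0.1,0.022,0.005,0]]]';python3 st.py
python3 - <<'E'
from h import *
i=vision.capture("side");j=vision.capture("top")
cv2.imwrite("pics/s4.png",np.hstack([cv2.resize(x,None,fx=3,fy=3,interpolation=2) for x in(i[180:300,270:420],j[165:285,265:400])])[:,:800])
E
```

```text
time_s: 6.3
tcp_pos: [0.6153, -0.0742, 0.0595]
eef_rot: [40.6, 89.1, -37.4]
contact_force: [-0.9, -0.5, 0.8]
gripper_width: 0.008
t 6.3 rack x,y,z mm [  7.5 -47.1  59.5] F [-0.9 -0.5  0.8]
time_s: 6.8
tcp_pos: [0.6374, -0.0694, 0.0619]
eef_rot: [41.5, 89.1, -36.5]
contact_force: [-0.6, -0.0, 0.7]
gripper_width: 0.0082
t 6.8 rack x,y,z mm [ 30.1 -47.   61.9] F [-0.6 -0.   0.7]
```

View pics/s4.png

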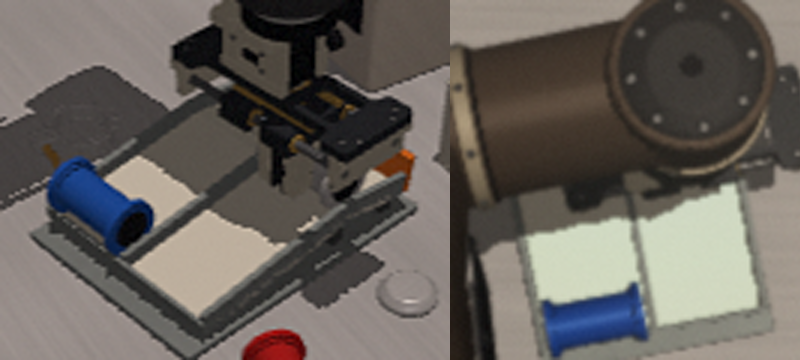

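```bash
python3 -m handwheel '[[[0.1,0.022,0,0],[0.1,0.022,0,0],[0.1,0.022,0,0],[0.1,0.022,0,0],[0.1,0.022,0,0],[0,0,0,0],[0,0,0,0]]]';python3 st.py
python3 - <<'E'
from h import *
i=vision.capture("side")
cv2.imwrite("pics/s5.png",cv2.resize(i[180:300,300:440],None,fx=5,fy=5,interpolation=2))
E
```

```text
time_s: 7.6
tcp_pos: [0.6599, -0.0643, 0.0616]
eef_rot: [43.8, 89.1, -34.2]
contact_force: [-0.3, -0.3, 0.4]
gripper_width: 0.0083
t 7.6 rack x,y,z mm [ 53.1 -46.9  61.6] F [-0.3 -0.3  0.4]
```

View pics/s5.png

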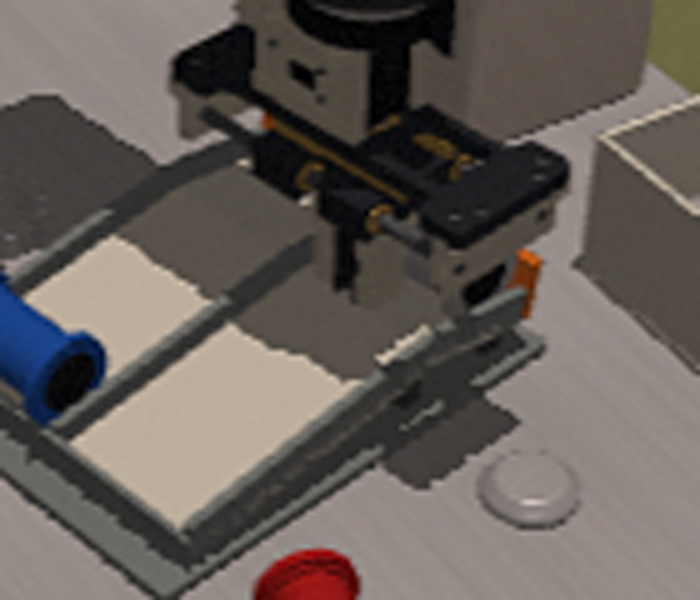

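The spool's open end is visible at the stop, around side pixel (397,237). I'm backing off and lifting clear to check.

```bash
python3 -m handwheel '[[[-0.3,-0.065,0,0],[-0.3,-0.065,0.2,0],[-0.3,-0.06,0.9,0],[0,0,0.9,0],[0,0,0.9,0],[0,0,0.9,0],[-0.5,0,0.5,0],[-0.9,0,0,0]]]'
python3 -m handwheel '[[[-0.9,0.5,0,0],[-0.9,0.9,0,0],[-0.5,0.9,0,0],[-0.3,0.9,0,0],[0,0.9,0,0],[0,0.9,0,0],[0,0.9,0,0],[0,0,0,0]]]'
python3 - <<'E'
from h import *
k=np.load("rack.npy");c,q=np.cos(k[2]),np.sin(k[2])
i=vision.capture("side");j=vision.capture("top")
cv2.imwrite("pics/t6.png",cv2.resize(j[150:300,220:420],None,fx=4,fy=4,interpolation=2))
cv2.imwrite("pics/s6.png",cv2.resize(i[180:300,270:430],None,fx=5,fy=5,interpolation=2))
for y in(-.087,-.007):
    w=[k[0]+c*.101-q*y,k[1]+q*.101+c*y,.064];a,b=proj("top",w),proj("side",w);print((a-[220,150])*4,(b-[270,180])*5)
E
python3 st.py
```

```text
time_s: 8.45
tcp_pos: [0.5577, -0.0746, 0.2411]
eef_rot: [32.3, 89.2, -45.8]
contact_force: [-1.3, 0.5, 0.1]
gripper_width: 0.0078
time_s: 9.25
tcp_pos: [0.4383, 0.1609, 0.2477]
eef_rot: [73.7, 88.8, -4.6]
contact_force: [-0.4, -0.4, 0.2]
gripper_width: 0.0083
[525.11474943 137.00095154] [632.31872759 275.63513686]
[398.4429247  162.58311222] [515.84064098 203.95022008]
t 9.35 rack x,y,z mm [-116.3  217.9  247.5] F [ 0.  -0.9  0. ]
```

View pics/t6.png

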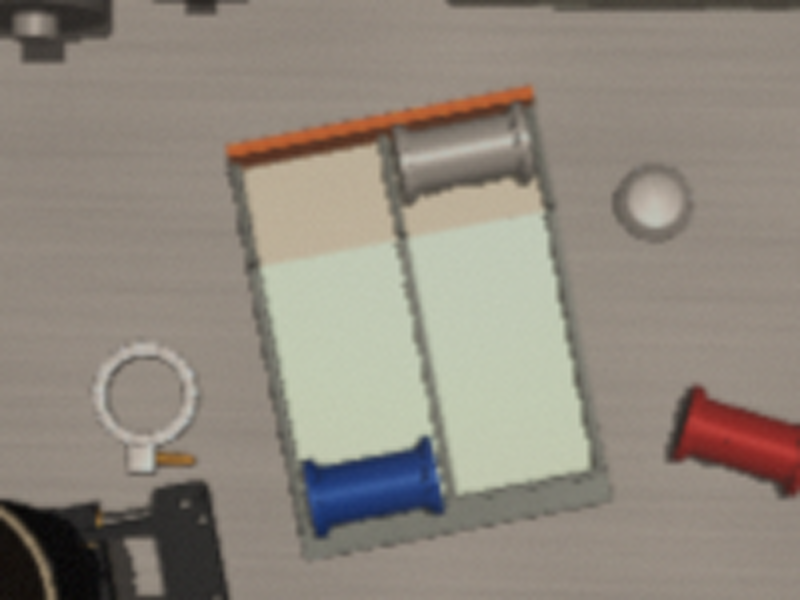

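View pics/s6.png

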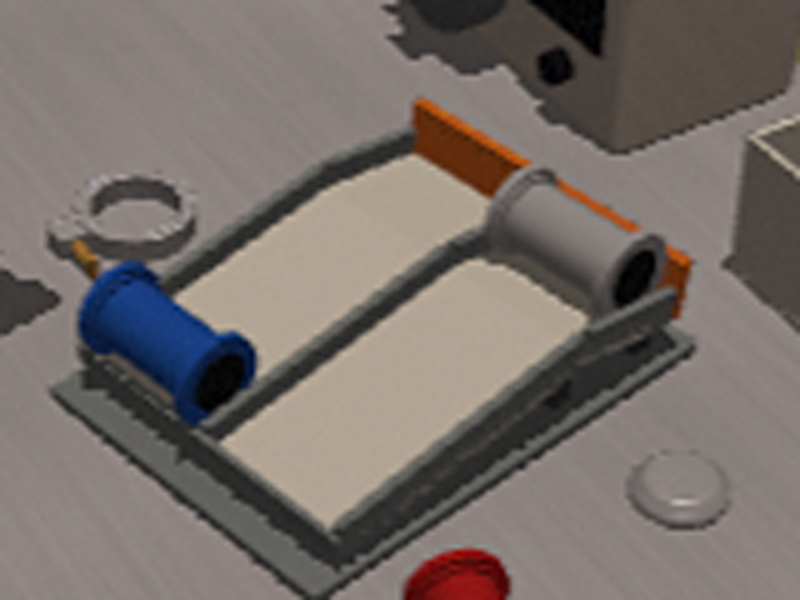

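The steel spool lies against the orange stop, at top-crop pixel (463,155) and side-crop pixel (575,240), where projection predicts it. The blue spool, clamp, cap and red spool are where they were.

```bash
python3 - <<'E'
from plant import close_job
print(close_job())
E
```

```text
the job is handed in; nothing more can be done
None
```

The bare steel spool is over the crest and resting against the orange end stop, and I've handed the job in. I pushed it up the right-hand gutter with nearly shut fingertips at about 50 mm/s. It rolled the last stretch into the dip on its own, and I then backed the arm off and lifted it clear.

- **Position:** about 1.5 s after backing off, both camera views showed the spool square against the stop, within a few mm of where it was predicted to rest.
- **Other objects:** in those close-up views the blue spool, clamp, cap and red spool had not moved. The beaker, bottle, wrench and jar were outside those views, but the arm's path kept well clear of them.
- **Force and time:** the measured wrist force stayed within sensor noise (under about 2 N) at every reading, and the robot's clock read about 9.4 s.
- **Disagreements:** my rack position fit was off by up to about 5 mm at individual points, which did not affect the push. No check failed.

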